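# Probe the kiln controller and pull its relay cartridge

### The arm

A 6-joint arm with a two-finger parallel gripper is mounted at the origin on the work surface. World frame = base frame: x ahead of the robot, y to its left, z up, the work surface at z = 0. Lengths are in mm, angles in degrees, forces in N, time in s.
With the tool pointing down it reaches from about 350 to 850 mm from the base axis. Payload 8.1 kg.
Tool frame: the origin (TCP) lies at the very end of the fingers, on their centre line; the grasp point (between the pads) lies 19 mm behind it (r.grip_point_offset is the distance from the TCP to the grasp point, in mm); z points along the fingers, y is the line along which they close (so a half turn about z gives the same grasp; the last joint's range is limited). The gripper opens to 85 mm and grips with 20 to 120 N. Pads are 22 mm wide; open, the fingers measure 114 mm over their backs; the gripper's body (76 mm by 85 mm) begins 54 mm behind the grasp point. The pads swing forward as they close: fully open they stand 13 mm farther back than shut.
Start: joints at [59.393, 7.471, 85.268, -0, 87.261, -4.893], TCP at [260.311, 540.596, 231.292] pointing down, gripper open.
Joint ranges: [-169.43, 169.43], [-51.17, 129.36], [1.28, 143.12], [-76.62, 256.62], [0, 156.53], [-152.29, 152.29]. Speed limits (degrees/s): [136.94, 136.94, 159.86, 180, 180, 180].

### API

Orientations are given as [roll, pitch, yaw] about the fixed x, y, z axes, in that order (R = Rz(yaw) Ry(pitch) Rx(roll)).
In Python, from bench import status, eyes, r gives the robot as it stands.
- The arm moves only by the shell command python3 -m handwheel 'ROWS' [FORCE]. ROWS is a JSON object whose one key "series" holds a list that holds one entry, the list of rows, each a list of 7 numbers: the shift along the tool's x, y, z in cm, then the turn, a rotation vector about the tool's x, y, z in rad, then the opening, from 0 (shut) to 1 (fully open). In form: {"series": [[[tx, ty, tz, rx, ry, rz, claw], ...]]}. A call has 1 to 12 rows; each row is the pose to reach, as a shift and turn from the pose commanded when the call began, along the tool's axes at that moment; what a row does not reach only later rows make up. A row lasts 1/8 s, in which the tool goes at most 62.5 mm and 10.7 degrees, less where a joint would pass 70% of its speed; a pose out of reach is approached as far as the arm can. A call with a gripper value outside its range is refused whole. The fingers move at their own pace and stop on an object; FORCE is the grip in N (left out, the last holds). Time passes only in rows, so rows that repeat a pose let the fingers close. It gives the time, the measured TCP pose, the force, the opening and the grip force at its end, in the units of the state.
- status.sense(): the state, without advancing time (a new reading comes with each control period).
- eyes.snapshot(name): name is "side" or "top"; returns a dict with "img" (400x640x3 uint8, red, green, blue), "mtx" (3x3 intrinsics, pixels), "R" (3x3) and "t" (3): a world point X has camera coordinates R X + t. Camera axes: x right, y down, z forward; pixel columns grow to the right and rows downward; lengths in mm; the calibration is good to about 2 mm. A picture is of the moment at which its call begins. There is no depth.
- r.hand_in(): hands the job in; it is judged then, once.
The state is a dict: "time": time; "joint_pos": joint angles; "qd": joint speeds; "joint_efforts": joint torques, N m; "tool_pos": TCP position; "tcp_rot": TCP orientation; "ft_force": force on the tool from outside, world axes, zero at the start; "wrist_torque": the same for the moment, N m; "finger_gap": finger opening in mm; "grip_force": force on a finger pad.
Only numpy, scipy, OpenCV 4.12 (cv2) and the standard library are available. Lean on these libraries where they do the work, as an engineer would, in place of code of your own. Each camera call takes 0.05 s, during which the arm holds its last target. There are 200 camera calls.

### The job

Take the orange probe from its stand and press its tip onto the kiln controller's red-ringed brass test contact, then the blue-ringed one, and stand the probe back in its stand. Then swing the controller's grey flap up until it stands about upright and leave it open, draw the yellow relay cartridge out of the bay by its black tab, and present it over the middle of the green inspection pad, upright and about 15 cm above the bench. Finish while still holding it there, with all the other things on the bench left undisturbed.

Things in the scene. Friction and masses are not known exactly. Their poses are not given: they have to be found in the camera images.
- controller: Kiln controller, a fixed box 150 x 220 x 80 mm high. Origin: on the bench under the middle of its grey bay; x points from the front to the hinge side, y to the white half. Bay: x -75..75, y -70..70 mm, walls and floor 5 mm, open under the flap. White half: y 70..150 mm, closed, top at 80 mm; on it at y 110 mm the two test contacts, x -35 and +35 mm, either may be in front.
- flap (a joint): Angle of the grey cover flap (148 x 142 x 6 mm, plastic) in rad: 0 closed, 1.57 upright, stops at 1.9; it starts up to 0.12 open. It is hinged along y on the far rim of the bay, and its stiff hinge (about 0.2 N m, 1 to 2 N at the bar) keeps it wherever it is left.
- flap_bar (a point): Middle of the flap's handle, a round orange bar 12 mm thick and 76 mm long along the controller's y, carried 36 mm in front of the flap's front edge by an arm at each end (68 mm free between the arms). It is 184 mm from the hinge axis; with the flap shut it is 84 mm above the bench, with a 28 mm gap between bar and box, so fingers fit around it from above.
- flap_hinge (a point): Middle of the flap's hinge axis: in the controller's frame x 75, y 0, z 81 mm. The axis is the controller's y; the front edge swings up and away from the robot.
- red_contact_top (a point): Centre of the top of the brass plunger with the red ring, 102 mm above the bench.
- blue_contact_top (a point): Centre of the top of the brass plunger with the blue ring; the same size.
- red_contact: The red-ringed brass plunger, 22 mm across, sprung: goes down 6 mm, 5 N fully down. Over 1 N from the probe's tip counts as touched.
- blue_contact: The blue-ringed brass plunger, the same as the red one.
- probe: Hand probe, 60 g, starting upright and tip down in its stand. Origin: the end of its tip; z up along its axis. Steel tip 6 mm thick up to z 25 mm, shaft 12 mm thick up to z 60, white collar 30 mm across z 60..66, round orange grip 20 mm thick z 66..116 mm.
- stand: Black probe stand, a fixed block 70 x 70 x 64 mm high. Origin: on the bench under its centre. An upright round hole 18 mm wide runs down through its middle; the probe hangs in it by its collar, which rests on the top, so the tip is 4 mm above the bench.
- cartridge: Relay cartridge, about 120 g, hidden under the flap at the bay's x -30, y 0 mm, standing on its floor. Origin: centre of its underside, axes as the controller's. Yellow body 16 (x) x 72 (y) mm, z 0..45 mm; black grip tab on top 14 (x) x 30 (y), z 44..68 mm. Its ends stand in two black guides 33 mm high above the bench with 2 to 3 mm play: draw it straight up.
- pad: Inspection pad, a fixed green square with a white border, 100 x 100 x 4 mm. Origin: on the bench under its centre.
- gourd_pot: Bystander, to be left alone. Terracotta gourd pot, 116 mm wide, 118 mm high. Origin: centre of its underside.
- blue_bowl: Bystander, to be left alone. Blue glazed bowl, 140 mm wide, 60 mm high. Origin: centre of its underside.
- brush_cup: Bystander, to be left alone. Terracotta cup with brushes, 68 mm wide, 178 mm high over the brushes. Origin: centre of its underside.
- glaze_jar: Bystander, to be left alone. Glaze jar with white lid, 54 mm wide, 75 mm high. Origin: centre of its underside.
- screwdriver: Bystander, to be left alone. Screwdriver lying on the bench behind the controller, 0.2 m long. Origin: centre of its underside.
- test_tile: Bystander, to be left alone. Blue glazed test tile, 60 x 90 x 8 mm, lying flat. Origin: centre of its underside.
- small_pot: Bystander, to be left alone. Small terracotta pot, 68 mm wide, 60 mm high. Origin: centre of its underside.
Not all that is in view belongs to the job. There is more than one size of the pad; the job needs the largest.

How it is judged (in metres and radians):
On the way, in this order (a step that is already met when the one before it is completed fails the run):
1. the probe's tip presses the red-ringed contact (contact force between probe and red_contact above 1 N and distance between probe and red_contact_top below 0.014 m), for 0.1 s.
2. then the probe's tip presses the blue-ringed contact (contact force between probe and blue_contact above 1 N and distance between probe and blue_contact_top below 0.014 m), for 0.1 s.
3. the probe is back upright in its stand and let go (horizontal distance between probe and stand below 0.01 m and height (world z) of probe below 0.012 m and angle between probe's own z axis and vertical below 0.15 rad and contact force between the fingers and probe below 0.05 N), for 0.2 s.
4. the flap is swung up to about upright (value of joint flap above 1.2 rad), for 0.2 s.
5. the cartridge is drawn out in the gripper, clear of the bay (height (world z) of cartridge above 0.085 m and contact force between the fingers and cartridge above 1 N), for 0.2 s.
At the end, for the whole second after the job is handed in: Cartridge held still by the gripper, within 40 mm of over the pad's centre, underside 100-220 mm above the bench, upright within 0.25 rad; flap open over 1.1 rad; probe let go in its stand, within 10 mm of centre, tip below 12 mm, upright within 0.15 rad (all of step 3 and value of joint flap above 1.1 rad and horizontal distance between cartridge and pad below 0.04 m and height (world z) of cartridge between 0.1 and 0.22 m and angle between cartridge's own z axis and vertical below 0.25 rad and contact force between the fingers and cartridge above 1 N and linear speed of cartridge below 0.03 m/s); the arm keeps its last pose, push and grip.
It fails at once if a bystander (pot, bowl, brush cup, jar, screwdriver or tile) is moved over 30 mm (distance of any of gourd_pot, blue_bowl, brush_cup, glaze_jar, screwdriver, test_tile, small_pot from where it was at the start of the episode above 0.03 m).
It also fails if it takes over 72 s, if anything falls off the work surface, if the arm or the gripper's body presses on something with over 40 N, if the wrist force passes 120 N, or if a joint passes its speed limit or range.

## Working session

There is one attempt and no reset: what is moved stays moved. The work goes in short steps, Python scripts to look and compute and a shell command to move; the robot and the scene stay as the last step left them, time stands still between calls to the robot, and variables do not carry over. Pictures are saved under pics/ and viewed, at most 10 in all, crops included, and the job is handed in when it is done.

```bash
ls; mkdir -p pics; python3 - <<'E'
from bench import status, eyes, r
import cv2
print(status.sense())
for n in("side","top"):
    s=eyes.snapshot(n); cv2.imwrite(f"pics/{n}0.png",s["img"][:,:,::-1]); print(n,s["mtx"],s["R"],s["t"])
E
```

```text
pics
{'time': 0.0, 'joint_pos': array([ 5.93914130e+01,  7.51637965e+00,  8.53296250e+01,  1.06304131e-04,
        8.72607564e+01, -4.89199728e+00]), 'qd': array([-0.03200382, -0.05712762,  0.05145935, -0.0261521 , -0.04761835,
       -0.03398724]), 'joint_efforts': array([-1.37905565e-03, -5.69399750e+01, -5.00549912e+01, -4.51427641e-04,
        1.47195352e-02, -5.08418054e-05]), 'tool_pos': array([260.04094779, 540.11191888, 230.22785559]), 'tcp_rot': array([-1.79893637e+02, -9.21012582e-03,  1.54283397e+02]), 'ft_force': array([ 0.13228578, -1.14262536, -0.07383216]), 'wrist_torque': array([-0.00180913,  0.03022377, -0.04009082]), 'grip_force': 0.0, 'finger_gap': 85.34350601283124}
side [[422.32648943   0.         319.59100439]
 [  0.         422.32648943 196.66741079]
 [  0.           0.           1.        ]] [[-0.96581014 -0.25907525  0.0095277 ]
 [-0.18042821  0.64532219 -0.74229706]
 [ 0.18616236 -0.7186371  -0.67000321]] [ 550.50263319  146.89285357 1077.31210953]
top [[400.07286666   0.         315.60651053]
 [  0.         400.07286666 200.88583997]
 [  0.           0.           1.        ]] [[-0.02410382 -0.99964458 -0.01138925]
 [-0.98782596  0.02556712 -0.15344767]
 [ 0.15368432  0.00755192 -0.98809114]] [  26.20879334  569.93217786 1010.31682748]
```

View pics/top0.png

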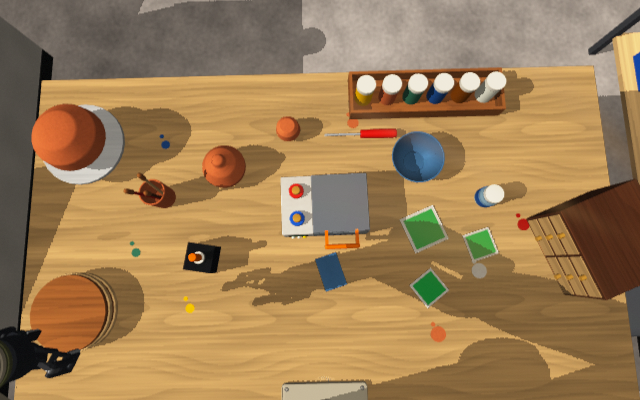

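View pics/side0.png

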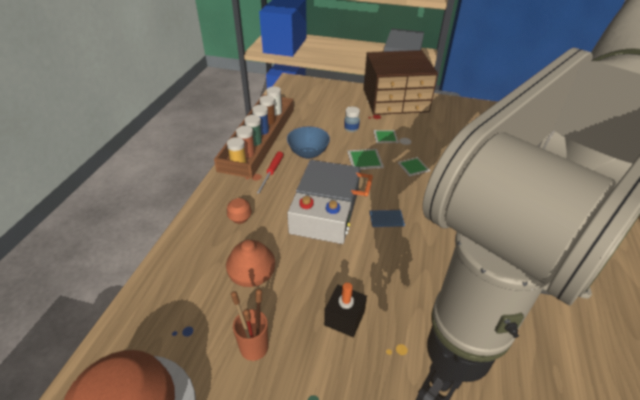

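The top view shows the controller near (325,205), with red and blue contacts at (296,190) and (297,218). The bar is near (342,246), the stand near (202,258), and the largest pad near (424,229). In the side view the stand is near (346,310) and the contacts near (307,202) and (333,207). Next I'll enlarge both.

```bash
python3 - <<'E'
import cv2, numpy as np
def grid(n,x0,y0,w,h,k):
    im=cv2.imread(f"pics/{n}0.png")[y0:y0+h,x0:x0+w]
    im=cv2.resize(im,None,fx=k,fy=k,interpolation=cv2.INTER_CUBIC)
    for u in range(-(-x0//10)*10,x0+w,10):
        cv2.line(im,((u-x0)*k,0),((u-x0)*k,4+6*(u%50==0)),(0,0,255),1)
        if u%20==0: cv2.putText(im,str(u),((u-x0)*k,20),0,.35,(0,0,255),1)
    for v in range(-(-y0//10)*10,y0+h,10):
        cv2.line(im,(0,(v-y0)*k),(6,(v-y0)*k),(0,0,255),1); cv2.putText(im,str(v),(8,(v-y0)*k+4),0,.35,(0,0,255),1)
    return im
cv2.imwrite("pics/topc.png",grid("top",178,165,266,120,3))
a=grid("side",284,155,100,90,5); b=grid("side",320,275,54,66,5)
c=np.zeros((450,a.shape[1]+b.shape[1],3),np.uint8); c[:,:a.shape[1]]=a; c[:330,a.shape[1]:]=b
cv2.imwrite("pics/sidec.png",c)
E
```

```text
(no output)
```

View pics/topc.png

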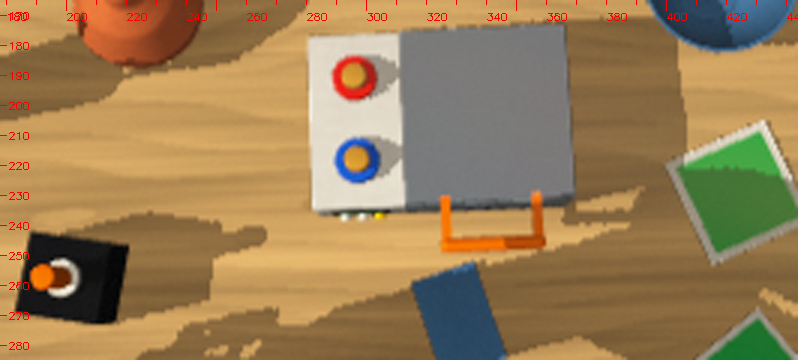

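View pics/sidec.png

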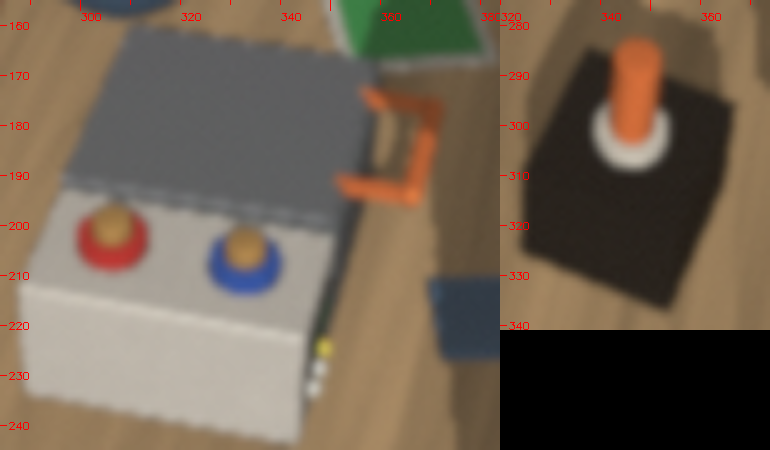

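The crops give these top-view pixels: red (295.7,190.3), blue (296.7,218.0), bar ends (325.7,246.7) and (358.3,245.3), probe head (191.7,257.3), collar (198.3,257.7). The matching side-view pixels are red (306.6,199.4), blue (333.2,203.4), bar ends (366.6,193.6) and (370.8,175.6), probe head (347.4,284.6), collar (346.2,301.6).

```bash
cat > h.py <<'E'
import numpy as np, cv2
from bench import status, eyes, r
C={"side":(np.array([[422.32648943,0,319.59100439],[0,422.32648943,196.66741079],[0,0,1]]),np.array([[-0.96581014,-0.25907525,0.0095277],[-0.18042821,0.64532219,-0.74229706],[0.18616236,-0.7186371,-0.67000321]]),np.array([550.50263319,146.89285357,1077.31210953])),
"top":(np.array([[400.07286666,0,315.60651053],[0,400.07286666,200.88583997],[0,0,1]]),np.array([[-0.02410382,-0.99964458,-0.01138925],[-0.98782596,0.02556712,-0.15344767],[0.15368432,0.00755192,-0.98809114]]),np.array([26.20879334,569.93217786,1010.31682748]))}
def P(n): K,R,t=C[n]; return K@np.c_[R,t]
def tri(t,s):
    X=cv2.triangulatePoints(P("top"),P("side"),np.array(t,float),np.array(s,float))[:,0]; return X[:3]/X[3]
def proj(n,X):
    x=P(n)@np.append(X,1); return x[:2]/x[2]
def onz(n,px,z):
    K,R,t=C[n]; d=R.T@np.linalg.inv(K)@[*px,1]; o=-R.T@t; return o+d*(z-o[2])/d[2]
def rows_for(p,rot):  # target TCP pos, R -> tool shift cm and rotvec from current measured pose
    from scipy.spatial.transform import Rotation as Ro
    s=status.sense(); R0=Ro.from_euler("xyz",s["tcp_rot"],degrees=True)
    return R0.inv().apply(np.array(p)-s["tool_pos"])/10,(R0.inv()*rot).as_rotvec()
E
python3 - <<'E'
from h import *
np.set_printoptions(precision=1,suppress=True)
for n,t,s,z in [("red",(295.7,190.3),(306.6,199.4),102),("blue",(296.7,218),(333.2,203.4),102),("barL",(325.7,246.7),(366.6,193.6),88),("barR",(358.3,245.3),(370.8,175.6),88),("head",(191.7,257.3),(347.4,284.6),120),("collar",(198.3,257.7),(346.2,301.6),70),("pad",(424,229),(366,159),4)]:
    X=tri(t,s); print(n,X,proj("top",X)-t,onz("top",t,z),onz("side",s,z))
for n,c in dict(wl=(280.7,177.3),wf=(283,235.7),fr=(366.3,173.3)).items(): print(n,onz("top",c,80))
for c in [(433,205.7),(447.5,238.5),(416.3,252.7),(400.3,220)]: print(onz("top",c,4))
E
```

```text
red [589.5  60.8  98.2] [0.  0.2] [589.5  60.6 102. ] [587.8  64.8 102. ]
blue [519.7  59.4 100.4] [0.  0.1] [519.8  59.3 102. ] [519.2  61.1 102. ]
barL [447.  -10.6  91. ] [0.  0.4] [448.  -10.6  88. ] [446.5 -14.1  88. ]
barR [449.1 -91.5  87.7] [0.  0.1] [449.5 -91.5  88. ] [448.8 -91.2  88. ]
head [429.6 310.5 124.7] [-0.  -0.2] [429.3 312.  120. ] [430.4 307.1 120. ]
collar [429.1 311.9  67.6] [-0. -0.] [429.  311.2  70. ] [428.9 313.5  70. ]
pad [ 490.8 -279.3    0.6] [0.1 0.7] [ 492.3 -278.4    4. ] [ 488.7 -274.8    4. ]
wl [628.5  99.9  80. ]
wf [478.4  95.8  80. ]
fr [ 633.2 -120.2   80. ]
[ 555.1 -307.     4. ]
[ 465.2 -339.7    4. ]
[ 429.4 -253.7    4. ]
[ 518.3 -216.     4. ]
```

```bash
cat >> h.py <<'E'
from scipy.spatial.transform import Rotation as Ro
D=Ro.from_euler("xyz",[180,0,91.4],degrees=True)
def go(*p):
    a,b=rows_for(p,D); print("cm",a.round(2),"rad",b.round(3))
E
python3 -c "
from h import *
go(429.2,311.4,180)"
```

```text
cm [-25.16 -13.26   5.05] rad [-2.000e-03  1.000e-03  1.098e+00]
```

```bash
python3 -m handwheel '{"series": [[[-5,-2.6,1,0,0,0.18,1],[-10,-5.3,2,0,0,0.36,1],[-15,-8,3,0,0,0.54,0.8],[-20,-10.6,4,0,0,0.72,0.8],[-25.16,-13.26,5.05,-0.002,0.001,0.9,0.6],[-25.16,-13.26,5.05,-0.002,0.001,1.098,0.6],[-25.16,-13.26,5.05,-0.002,0.001,1.098,0.6],[-25.16,-13.26,5.05,-0.002,0.001,1.098,0.6]]]}' 30; python3 -c "
from h import *
go(429.2,311.4,79)
for n in ('side','top'): cv2.imwrite(f'pics/{n}1.png',eyes.snapshot(n)['img'][:,:,::-1])"
```

```text
time: 1.1
tool_pos: [429.1, 312.4, 180.7]
tcp_rot: [179.9, -0.1, 91.7]
ft_force: [-0.0, 0.4, -0.2]
finger_gap: 51.2
grip_force: 0.0
cm [-0.12 -0.   10.17] rad [ 0.001 -0.002  0.004]
```

```bash
python3 -m handwheel '{"series": [[[-0.1,0,3,0,0,0,0.6],[-0.1,0,6,0,0,0,0.6],[-0.1,0,8.5,0,0,0,0.6],[-0.1,0,10.1,0,0,0,0.6],[-0.1,0,10.1,0,0,0,0.6],[-0.1,0,10.1,0,0,0,0.3],[-0.1,0,10.1,0,0,0,0.1],[-0.1,0,10.1,0,0,0,0.1],[-0.1,0,10.1,0,0,0,0.1],[-0.1,0,10.1,0,0,0,0.1]]]}' 40; python3 -c "
from h import *
go(429.2,311.4,200)"
```

```text
time: 2.45
tool_pos: [430.5, 311.7, 81.2]
tcp_rot: [179.8, -0.2, 91.4]
ft_force: [-0.9, 0.5, 6.0]
finger_gap: 18.8
grip_force: 38.9
cm [ 1.000e-02 -9.000e-02 -1.188e+01] rad [ 0.003 -0.003 -0.   ]
```

```bash
python3 -m handwheel '{"series": [[[0,0,-0.5,0,0,0,0.1],[0,0,-3,0,0,0,0.1],[0,0,-6,0,0,0,0.1],[0,0,-9,0,0,0,0.1],[0,0,-12,0,0,0,0.1],[0,0,-12.5,0,0,0,0.1],[0,0,-12.5,0,0,0,0.1],[0,0,-12.5,0,0,0,0.1]]]}'; python3 - <<'E'
from h import *
ims=[]
X=status.sense()["tool_pos"]
for n in ('side','top'):
    im=np.ascontiguousarray(eyes.snapshot(n)['img'][:,:,::-1]); p=proj(n,X-[0,0,40]); x0,y0=int(p[0])-35,int(p[1])-40
    c=cv2.resize(im[y0:y0+80,x0:x0+70],None,fx=5,fy=5,interpolation=cv2.INTER_CUBIC)
    for z in (77,): 
        q=(proj(n,X-[0,0,z])-[x0,y0])*5; cv2.drawMarker(c,tuple(int(v) for v in q),(255,0,255),0,12)
    ims.append(c); print(n,x0,y0)
cv2.imwrite("pics/held.png",np.hstack(ims)); go(519.7,60,215)
E
```

```text
time: 3.45
tool_pos: [428.6, 310.4, 202.9]
tcp_rot: [-179.9, -0.0, 91.4]
ft_force: [0.3, -0.2, -1.1]
finger_gap: 19.4
grip_force: 39.4
side 314 232
top 151 217
cm [-25.26   8.49  -1.21] rad [-0.001 -0.001 -0.   ]
```

View pics/held.png

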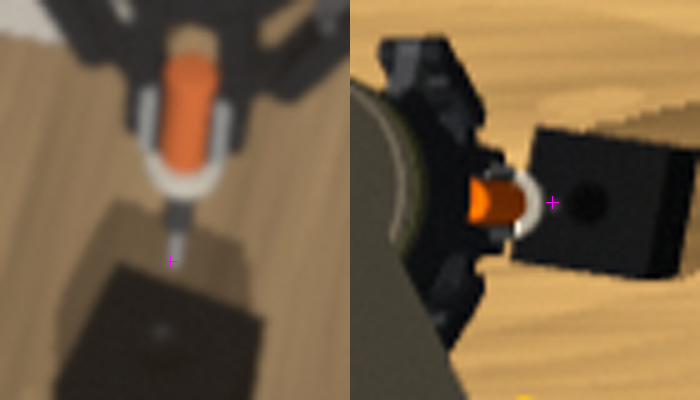

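The tip appears at about (175,262) in the side crop, 1 px from where I predicted it, so the probe is held straight with its tip about 77 mm below the TCP. The empty stand hole is at top-view (198.6,257.8).

```bash
python3 -m handwheel '{"series": [[[-3,2,-1,0,0,0,0.1],[-8,5,-1,0,0,0,0.1],[-13,8.5,-1,0,0,0,0.1],[-18,12,-1,0,0,0,0.1],[-22,14.5,-1,0,0,0,0.1],[-25.3,16,-0.5,0,0,0,0.1],[-25.3,16,0.5,0,0,0,0.1],[-25.3,16,0.5,0,0,0,0.1],[-25.3,16,0.5,0,0,0,0.1]]]}'; python3 -c "
from h import *
go(589.5,61,174.5)"
```

```text
time: 4.68
tool_pos: [595.0, 62.9, 199.3]
tcp_rot: [180.0, -0.1, 91.4]
ft_force: [0.5, -0.4, -0.5]
finger_gap: 19.1
grip_force: 39.4
cm [-0.18 -0.55  2.48] rad [ 0.    -0.002  0.001]
```

```bash
python3 -m handwheel '{"series": [[[-0.1,-0.55,0.8,0,0,0,0.1],[-0.1,-0.55,1.6,0,0,0,0.1],[-0.1,-0.55,2.1,0,0,0,0.1],[-0.1,-0.55,2.45,0,0,0,0.1],[-0.1,-0.55,2.45,0,0,0,0.1],[-0.1,-0.55,2.45,0,0,0,0.1]]]}'
```

```text
time: 5.42
tool_pos: [590.3, 60.8, 175.5]
tcp_rot: [179.9, -0.1, 91.4]
ft_force: [-0.9, 0.9, 3.4]
finger_gap: 19.1
grip_force: 39.7
```

```bash
python3 -m handwheel '{"series": [[[0,0,0,0,0,0,0.1],[0,0,-1.5,0,0,0,0.1],[0,0,-2.5,0,0,0,0.1],[0.05,-3.5,-2.5,0,0,0,0.1],[0.1,-7.05,-2.5,0,0,0,0.1],[0.1,-7.05,-2.2,0,0,0,0.1],[0.1,-7.05,-1.2,0,0,0,0.1],[0.1,-7.05,-0.4,0,0,0,0.1],[0.1,-7.05,0,0,0,0,0.1],[0.1,-7.05,0,0,0,0,0.1],[0.1,-7.05,0,0,0,0,0.1]]]}'
```

```text
time: 6.8
tool_pos: [520.0, 60.0, 175.4]
tcp_rot: [179.9, -0.1, 91.4]
ft_force: [1.0, -0.1, 2.5]
finger_gap: 19.0
grip_force: 39.9
```

```bash
python3 -m handwheel '{"series": [[[0,0,0,0,0,0,0.1],[0,0,0,0,0,0,0.1],[0,0,-1.5,0,0,0,0.1],[0,0,-3,0,0,0,0.1],[5,-1.6,-3.5,0,0,0,0.1],[10,-3.3,-3.5,0,0,0,0.1],[15,-5,-3.5,0,0,0,0.1],[20,-6.6,-3.5,0,0,0,0.1],[24,-8,-3.5,0,0,0,0.1],[25.36,-8.47,-3.5,0,0,0,0.1],[25.36,-8.47,-3.5,0,0,0,0.1],[25.36,-8.47,-3.5,0,0,0,0.1]]]}'; python3 - <<'E'
from h import *
im=[]
go(429.2,311.4,84)
X=status.sense()["tool_pos"]
print(onz("top",(198.6,257.8),64))
for n in ('side','top'):
    p=proj(n,X-[0,0,60]); x0,y0=int(p[0])-35,int(p[1])-40
    c=cv2.resize(eyes.snapshot(n)['img'][y0:y0+80,x0:x0+70,::-1],None,fx=5,fy=5,interpolation=cv2.INTER_CUBIC)
    for z,k in ((X[2]-77,(255,0,255)),(64,(0,255,0))): 
        q=(proj(n,[X[0],X[1],z])-[x0,y0])*5; cv2.drawMarker(c,tuple(int(v) for v in q),k,0,12)
    im.append(c)
cv2.imwrite("pics/held2.png",np.hstack(im))
E
```

```text
time: 8.3
tool_pos: [429.3, 310.4, 210.5]
tcp_rot: [179.9, -0.1, 91.3]
ft_force: [-0.0, -0.4, 0.3]
finger_gap: 19.0
grip_force: 39.5
cm [ 0.08 -0.02 12.65] rad [ 0.001 -0.001 -0.001]
[428.87197843 312.20500758  64.        ]
```

View pics/held2.png

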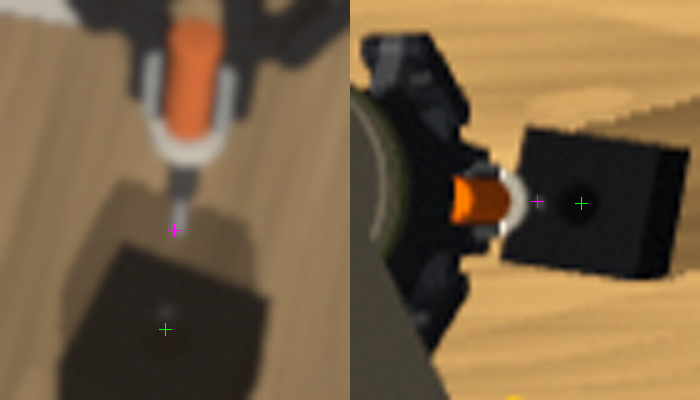

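The tip mark agrees to about 1 px and the probe lines up over the hole. The top-view hole is on the green mark at crop (581,203).

```bash
python3 -m handwheel '{"series": [[[0.08,0,3,0,0,0,0.1],[0.08,0,6,0,0,0,0.1],[0.08,0,8,0,0,0,0.1],[0.08,0,9,0,0,0,0.1],[0.08,0,10,0,0,0,0.1],[0.08,0,11,0,0,0,0.1],[0.08,0,11.8,0,0,0,0.1],[0.08,0,12.4,0,0,0,0.1],[0.08,0,12.6,0,0,0,0.1],[0.08,0,12.6,0,0,0,0.1]]]}'
```

```text
time: 9.65
tool_pos: [428.9, 312.6, 84.4]
tcp_rot: [179.9, -0.1, 91.4]
ft_force: [-0.3, -0.2, -0.3]
finger_gap: 18.8
grip_force: 39.6
```

```bash
python3 -m handwheel '{"series": [[[0,0,0.25,0,0,0,0.1],[0,0,0.25,0,0,0,0.3],[0,0,0.25,0,0,0,0.5],[0,0,0.25,0,0,0,0.6],[0,0,0.25,0,0,0,0.6],[0,0,-1,0,0,0,0.6],[0,0,-4,0,0,0,0.6],[0,0,-8,0,0,0,0.6],[0,0,-10,0,0,0,0.6],[0,0,-10,0,0,0,0.6]]]}'; python3 - <<'E'
from h import *
go(448.3,-51.5,180)
x=[]
for n,(a,b) in dict(side=(320,260),top=(165,220)).items():
    x.append(cv2.resize(eyes.snapshot(n)['img'][b:b+75,a:a+75,::-1],None,fx=5,fy=5))
cv2.imwrite("pics/back.png",np.hstack(x))
E
```

```text
time: 10.9
tool_pos: [430.2, 313.2, 187.3]
tcp_rot: [179.7, -0.2, 91.4]
ft_force: [-0.5, -0.6, 0.2]
finger_gap: 51.1
grip_force: 0.0
cm [-36.51   0.93   0.58] rad [ 0.006 -0.004 -0.   ]
```

View pics/back.png

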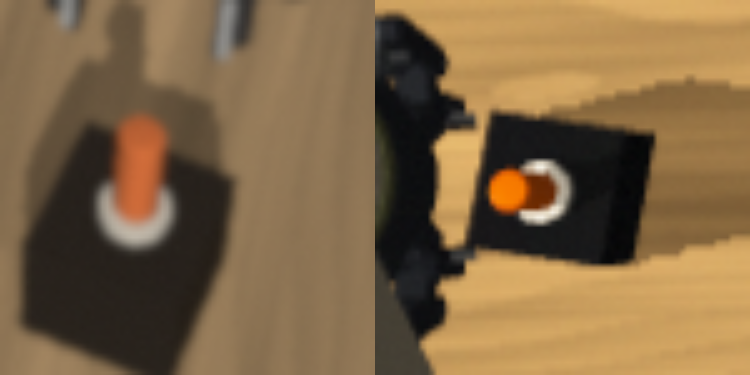

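The probe stands in its stand, with the collar seated and the fingers clear. Next is the bar.

```bash
python3 -m handwheel '{"series": [[[-5,0.1,-1,0,0,0,0.3],[-11,0.3,-1,0,0,0,0.3],[-17,0.5,-0.5,0,0,0,0.3],[-23,0.7,0,0,0,0,0.3],[-29,0.9,0.5,0,0,0,0.3],[-34,0.93,0.5,0,0,0,0.3],[-36.5,0.93,0.5,0,0,0,0.3],[-36.5,0.93,0.5,0,0,0,0.3],[-36.5,0.93,0.5,0,0,0,0.3],[-36.5,0.93,0.5,0,0,0,0.3]]]}' 30; python3 -c "
from h import *
go(448.3,-51.5,71)"
```

```text
time: 12.25
tool_pos: [446.6, -51.3, 178.2]
tcp_rot: [180.0, -0.1, 91.5]
ft_force: [-0.0, 0.6, -0.4]
finger_gap: 25.5
grip_force: 0.0
cm [-0.05  0.17 10.72] rad [ 0.    -0.002  0.001]
```

```bash
python3 -m handwheel '{"series": [[[0,0.17,2,0,0,0,0.3],[0,0.17,5,0,0,0,0.3],[0,0.17,7.5,0,0,0,0.3],[0,0.17,9,0,0,0,0.3],[0,0.17,10.2,0,0,0,0.3],[0,0.17,10.7,0,0,0,0.3],[0,0.17,10.7,0,0,0,0.3],[0,0.17,10.7,0,0,0,0.1],[0,0.17,10.7,0,0,0,0],[0,0.17,10.7,0,0,0,0],[0,0.17,10.7,0,0,0,0]]]}' 25; python3 - <<'E'
from h import *
s=status.sense();X=s["tool_pos"]; 
h=np.array([632.3,-48.1,81]); c=np.array([np.cos(np.radians(1.4)),np.sin(np.radians(1.4)),0])
rho=184.; a0=np.arcsin((X[2]+16-h[2])/rho); print("a0",a0)
Rt=Ro.from_euler("xyz",s["tcp_rot"],degrees=True).inv()
for a in np.linspace(0,1.5,16)[1:]:
    b=a0
    d=rho*(-np.cos(b+a)+np.cos(b))*c+np.array([0,0,rho*(np.sin(b+a)-np.sin(b))]); print(round(a,2),(Rt.apply(d)/10).round(2))
E
```

```text
time: 13.62
tool_pos: [449.9, -52.3, 72.6]
tcp_rot: [179.8, -0.1, 91.4]
ft_force: [4.2, 0.9, 0.1]
finger_gap: 10.8
grip_force: 25.8
a0 0.041236845890509646
0.1 [ 0.    0.17 -1.83]
0.2 [ 0.01  0.53 -3.64]
0.3 [ 0.01  1.07 -5.39]
0.4 [ 0.01  1.77 -7.09]
0.5 [ 0.01  2.65 -8.71]
0.6 [  0.02   3.68 -10.23]
0.7 [  0.02   4.86 -11.65]
0.8 [  0.02   6.17 -12.93]
0.9 [  0.02   7.61 -14.08]
1.0 [  0.03   9.15 -15.08]
1.1 [  0.03  10.78 -15.93]
1.2 [  0.03  12.5  -16.6 ]
1.3 [  0.03  14.27 -17.1 ]
1.4 [  0.03  16.08 -17.42]
1.5 [  0.03  17.91 -17.56]
```

```bash
python3 -m handwheel '{"series": [[[0,0.05,-0.9,0,0,0,0],[0,0.17,-1.8,0,0,0,0],[0,0.53,-3.65,0,0,0,0],[0,1.05,-5.4,0,0,0,0],[0,1.75,-7.1,0,0,0,0],[0,2.65,-8.7,0,0,0,0],[0,3.7,-10.2,0,0,0,0],[0,3.7,-10.2,0,0,0,0]]]}'; python3 - <<'E'
from h import *
cv2.imwrite("pics/flap.png",np.hstack([cv2.resize(eyes.snapshot(n)['img'][b:b+100,a:a+130,::-1],None,fx=3,fy=3) for n,(a,b) in dict(side=(270,120),top=(270,160)).items()]))
E
```

```text
time: 14.62
tool_pos: [484.6, -51.6, 174.7]
tcp_rot: [-179.9, -0.1, 91.4]
ft_force: [-9.7, -0.8, 6.1]
finger_gap: 10.7
grip_force: 26.3
```

View pics/flap.png

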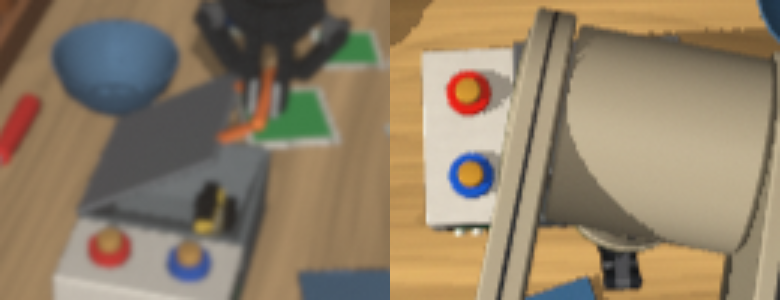

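The side view shows the flap about 0.6 rad open, still held by its bar, with the cartridge visible underneath. I'll carry on with the swing.

```bash
python3 -m handwheel '{"series": [[[0,1.2,-1.4,0,0,0,0],[0,2.5,-2.7,0,0,0,0],[0,3.9,-3.85,0,0,0,0],[0,5.45,-4.85,0,0,0,0],[0,7.1,-5.7,0,0,0,0],[0,8.8,-6.4,0,0,0,0],[0,10.6,-6.9,0,0,0,0],[0,12.4,-7.2,0,0,0,0],[0,13.9,-7.3,0,0,0,0],[0,13.9,-7.3,0,0,0,0],[0,13.9,-7.3,0,0,0,0]]]}'; python3 - <<'E'
from h import *
cv2.imwrite("pics/flap2.png",np.hstack([cv2.resize(eyes.snapshot(n)['img'][b:b+130,a:a+130,::-1],None,fx=3,fy=3) for n,(a,b) in dict(side=(260,90),top=(270,130)).items()]))
E
```

```text
time: 16.1
tool_pos: [624.7, -49.2, 247.9]
tcp_rot: [179.9, -0.0, 91.3]
ft_force: [0.7, -2.9, 5.2]
finger_gap: 11.0
grip_force: 27.9
```

```bash
python3 -m handwheel '{"series": [[[0,0,0,0,0,0,0.15],[0,0,0,0,0,0,0.3],[0,0,0,0,0,0,0.3],[0,0,-1.5,0,0,0,0.3],[0,0,-4,0,0,0,0.3],[0,0,-5.5,0,0,0,0.3],[0,-3,-5.5,0,0,0,0.4],[0,-7,-5.5,0,0,0,0.4],[0,-9.7,-5.5,0,0,0,0.4],[0,-9.7,-5.5,0,0,0,0.4],[0,-9.7,-5.5,0,0,0,0.4]]]}'; python3 - <<'E'
from h import *
go(527.3,-50.6,150)
cv2.imwrite("pics/flap3.png",np.hstack([cv2.resize(eyes.snapshot(n)['img'][b:b+130,a:a+130,::-1],None,fx=3,fy=3,interpolation=cv2.INTER_CUBIC) for n,(a,b) in dict(side=(270,100),top=(270,130)).items()]))
E
```

```text
time: 17.58
tool_pos: [527.9, -50.7, 302.4]
tcp_rot: [179.9, -0.1, 91.4]
ft_force: [-0.8, 0.5, 0.2]
finger_gap: 34.1
grip_force: 0.0
cm [-0.02 -0.1  15.24] rad [ 0.002 -0.002 -0.001]
```

View pics/flap3.png

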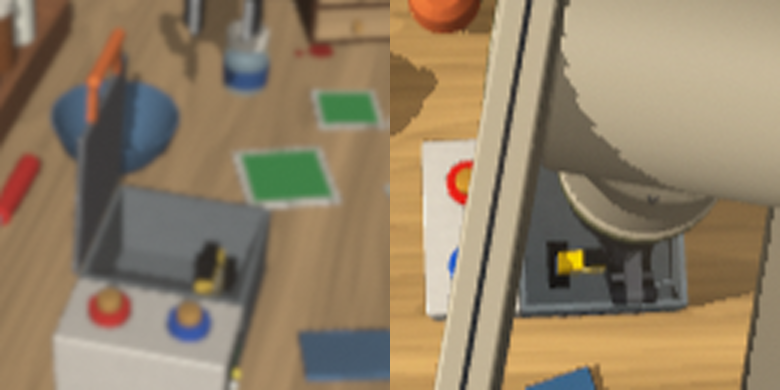

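The flap stands upright. The cartridge is visible with its yellow left end at top crop (557..583,262) and its tab at side crop (212,250). I'll check those against the model.

```bash
python3 - <<'E'
from h import *
print(onz("top",(270+167/3,130+262/3),50),"expect body end y ~",-50.6+36, "x 526.4")
print(onz("top",(270+205/3,130+260/3),73), "tab left part")
for X in ([527.3,-50.6,73],[527.3,-36,73],[527.3,-65,73],[526.4,-14.6,50]):
  print(X,"side crop",(proj("side",X)-[270,100])*3,"top crop",(proj("top",X)-[270,130])*3+[390,0])
E
```

```text
[525.49878091 -13.22310174  50.        ] expect body end y ~ -14.600000000000001 x 526.4
[523.78525585 -45.11259934  73.        ] tab left part
[527.3, -50.6, 73] side crop [208.73291798 251.77486647] top crop [601.32880929 255.72151592]
[527.3, -36, 73] side crop [205.12035997 261.7849823 ] top crop [584.12959097 256.1565407 ]
[527.3, -65, 73] side crop [212.2326994  242.07724577] top crop [618.29606869 255.29235815]
[526.4, -14.6, 50] side crop [199.74583304 295.91643847] top crop [558.5571191  260.92765879]
```

```bash
python3 -m handwheel '{"series": [[[0,-0.12,5,0,0,0,0.4],[0,-0.12,10,0,0,0,0.4],[0,-0.12,15,0,0,0,0.4],[0,-0.12,19,0,0,0,0.4],[0,-0.12,22,0,0,0,0.4],[0,-0.12,24,0,0,0,0.4],[0,-0.12,25,0,0,0,0.4],[0,-0.12,25,0,0,0,0.4],[0,-0.12,25,0,0,0,0.4]]]}'; python3 -c "
from h import *
go(526.5,-50.3,51.5)"
```

```text
time: 18.8
tool_pos: [527.4, -50.3, 52.8]
tcp_rot: [179.8, -0.1, 91.4]
ft_force: [0.2, -0.4, -0.1]
finger_gap: 33.8
grip_force: 0.0
cm [ 0.01 -0.09  0.13] rad [ 0.003 -0.001 -0.   ]
```

```bash
python3 -m handwheel '{"series": [[[0,-0.05,0.1,0,0,0,0.3],[0,-0.05,0.1,0,0,0,0.15],[0,-0.05,0.1,0,0,0,0],[0,-0.05,0.1,0,0,0,0],[0,-0.05,0.1,0,0,0,0],[0,-0.05,0.1,0,0,0,0]]]}' 45
```

```text
time: 19.55
tool_pos: [526.7, -50.3, 51.5]
tcp_rot: [179.8, -0.1, 91.4]
ft_force: [1.8, -0.3, 4.5]
finger_gap: 13.0
grip_force: 44.9
```

```bash
python3 -m handwheel '{"series": [[[0,0,-1,0,0,0,0],[0,0,-2.5,0,0,0,0],[0,0,-4.5,0,0,0,0],[0,0,-7,0,0,0,0],[0,0,-10,0,0,0,0],[0,0,-12.5,0,0,0,0],[0,0,-14.3,0,0,0,0],[0,0,-14.3,0,0,0,0],[0,0,-14.3,0,0,0,0]]]}'; python3 -c "
from h import *
go(492,-279,196)"
```

```text
time: 20.68
tool_pos: [525.0, -50.3, 192.3]
tcp_rot: [-179.9, -0.1, 91.4]
ft_force: [0.1, 0.3, -3.2]
finger_gap: 12.7
grip_force: 44.6
cm [-22.78  -3.85  -0.42] rad [-0.001 -0.002 -0.   ]
```

```bash
python3 -m handwheel '{"series": [[[-1.5,-0.3,0,0,0,0,0],[-4.5,-0.8,-0.2,0,0,0,0],[-8.5,-1.4,-0.3,0,0,0,0],[-12.5,-2.1,-0.4,0,0,0,0],[-16.5,-2.8,-0.4,0,0,0,0],[-20,-3.4,-0.4,0,0,0,0],[-22,-3.7,-0.4,0,0,0,0],[-22.8,-3.85,-0.4,0,0,0,0],[-22.8,-3.85,-0.4,0,0,0,0],[-22.8,-3.85,-0.4,0,0,0,0],[-22.8,-3.85,-0.4,0,0,0,0]]]}'; python3 - <<'E'
from h import *
cv2.imwrite("pics/end.png",np.hstack([cv2.resize(eyes.snapshot(n)['img'][b:b+250,a:a+190,::-1],None,fx=2,fy=2,interpolation=cv2.INTER_CUBIC) for n,(a,b) in dict(side=(250,90),top=(270,120)).items()]))
print(status.sense()["tool_pos"])
E
```

```text
time: 22.05
tool_pos: [493.1, -278.4, 197.4]
tcp_rot: [179.9, -0.1, 91.5]
ft_force: [0.9, 0.0, -1.4]
finger_gap: 13.1
grip_force: 44.5
[ 493.02073105 -278.65510339  197.39485901]
```

View pics/end.png

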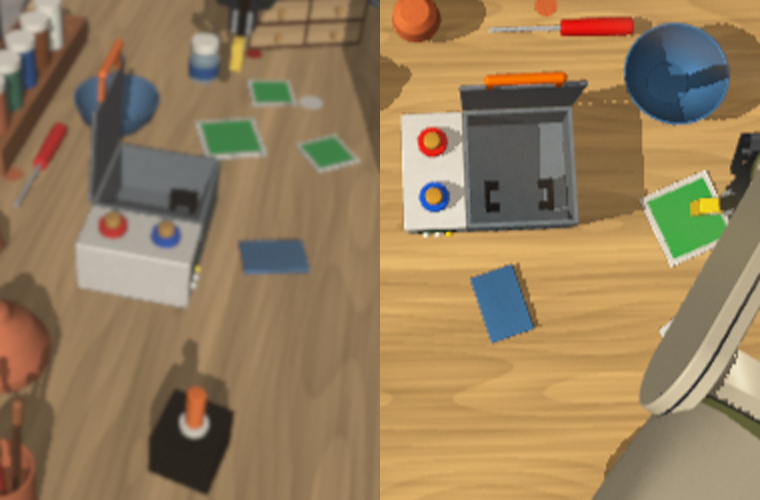

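The cartridge is held upright over the large pad (yellow end at crop (703,207)). The flap is upright, the probe is in its stand, and the visible bystanders are in place. I'm handing in.

```bash
python3 -c "
from bench import r
print(r.hand_in())"
```

```text
the job is handed in; nothing more can be done
None
```

The job is handed in after about 22 s of robot time: both contacts were pressed (red, then blue), the probe is back in its stand, the flap is left upright, and the cartridge is held about 15 cm over the middle of the largest pad; the hand-in returned no verdict.

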